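# Set out the jeweller's bench pin and hold it for work

### The job

First turn the black grip of the swing stop counter-clockwise until its red tail pointer lines up with the red index mark on the bench, so that the stop is out of the way, and leave it there. Then slide the wooden bench pin nose first out over the catch tray, flat on the bench top and square to the bench's edge, until the white line across it lies over that edge; it would tip there by itself, so finish while still holding it with the gripper's fingers, level and pressed down on the bench. Never lift the pin, let it tip or fall, and leave the brass blanks, the jar and the hammer where they are.

Things in the scene. Friction and masses are not known exactly. Their poses are not given: they have to be found in the camera images.
- bench: Fixed light-wood bench top on a dark base, 340 mm (its x) by 360 mm (its y), top 60 mm above the work surface. Origin: centre of its underside. Its working edge, dark steel faced, is the side at y = -180 mm; outward is its -y. An aluminium catch tray, 30 mm high, reaches 193 mm out beyond that edge on the work surface. Place and yaw vary.
- bench_edge (a point): Middle of the working edge, at the height of the bench top (60 mm above the work surface). Axes as the bench: y points inward, away from the tray.
- swing_stop (a joint): Swing stop's angle, rad, counter-clockwise from above, range 0 to 1.9. At 0 its brass arm (100 mm long, 12 wide, 4 to 14 mm above the bench top) points to the bench's -x, across the pin's path, its red tail pointer (46 mm) to +x. Starts at 0.1 to 0.4, blocking the pin; at the index mark it reads 1.25 and is clear. Slight friction (0.06 N m); stays where left.
- stop_grip (a point): On the swing stop's vertical axis, 40 mm above the bench top, 90 mm to the +x side of the bench's middle and 35 mm inward of the edge. The black grip bar (46 mm long, 12 thick, 22 to 54 mm above the bench top) lies along the arm and pointer, over a hub of 36 mm diameter. This point's x axis runs along the bar towards the tail pointer.
- index_mark (a point): Inner end of the red index mark painted on the bench top, 47 mm from the swing stop's axis; the mark is a 30 mm stripe pointing away from the axis. Seen from the stop's axis it lies where the tail pointer must point.
- pin: Loose wooden bench pin, 52 mm wide (its x), 230 long (y), 16 thick, 0.18 to 0.31 kg, flat on the bench top. Origin: centre of its underside. Forked nose (two 18 mm prongs, 50 long) at its -y end, plain rear end at y = +115 mm. Starts with the nose 60 to 95 mm inward of the edge, a little askew. Balance point 6 mm rearward of the origin; with the white line at the edge, 85 mm remain on the bench.
- pin_mark (a point): The middle of the 4 mm wide white line across the pin's top, 30 mm to the rear of the pin's origin (145 mm behind the nose); this point is at the height of the pin's underside. Axes as the pin.
- blanks: Bystander: loose stack of brass blanks, about 53 x 73 mm, 21 mm high, on the bench near its -x side. Origin: centre of its underside.
- jar: Bystander: loose amber jar with a white cap, 42 mm diameter, 65 mm high, on the bench near its +x side. Origin: centre of its underside.
- hammer: Bystander: loose hammer lying on the work surface to the left of the bench. Origin: underside, about its middle.
- pin_nose (a point): Middle of the pin's nose end, 115 mm ahead of its origin, at its underside.
Mind the look-alikes: they are no part of the job. Of the things that look like the pin, the largest one is meant.

How it is judged:
On the way, in this order (a step that is already met when the one before it is completed fails the run):
1. the swing stop's pointer is turned to the index mark while the pin still waits inward of the edge (value of joint swing_stop between 1.13 and 1.37 rad and y of pin_nose in the frame of bench_edge above 0 m), for 0.3 s.
2. the pin's white line is brought over the bench's edge, with the pin flat and square (y of pin_mark in the frame of bench_edge between -0.006 and 0.006 m and angle between the y axis of pin and the y axis of bench, either way round below 0.1 rad and angle between pin's own z axis and vertical below 0.05 rad and height (world z) of pin between 0.056 and 0.064 m), for 0.2 s.
At the end, for the whole second after the job is handed in: Swing stop within 0.12 rad of the index (1.25); white line within 6 mm of the edge; pin square within 0.1 rad, level within 0.05 rad, within 4 mm of the bench top, at rest, held by the fingers (over 1 N) and pressing on the bench (over 0.5 N); bystanders within 25 mm of their places (all of step 2 and value of joint swing_stop between 1.13 and 1.37 rad and contact force between the fingers and pin above 1 N and contact force between pin and bench above 0.5 N and linear speed of pin below 0.02 m/s and distance of each of blanks, jar, hammer from where it was at the start of the episode below 0.025 m); the arm keeps its last pose, push and grip.
It fails at once if the pin is lifted over 20 mm off the bench top or falls from it (height (world z) of pin above 0.08 m or height (world z) of pin below 0.045 m).
It fails at once if the pin tips by more than 0.25 rad (angle between pin's own z axis and vertical above 0.25 rad).
It fails at once if a bystander is shifted more than 25 mm (distance of any of blanks, jar, hammer from where it was at the start of the episode above 0.025 m).
It also fails if it takes over 51 s, if anything falls off the work surface, if the arm or the gripper's body presses on something with over 40 N, if the wrist force passes 120 N, or if a joint passes its speed limit or range.

### The arm

A 6-joint arm with a two-finger parallel gripper is mounted at the origin on the work surface. World frame = base frame: x ahead of the robot, y to its left, z up, the work surface at z = 0. Lengths are in m, angles in rad, forces in N, time in s.
With the tool pointing down it reaches from about 0.225 to 0.875 m from the base axis. Payload 3.4 kg.
Tool frame: the origin (TCP) lies at the very end of the fingers, on their centre line; the grasp point (between the pads) lies 19 mm behind it (grip_depth is the distance from the TCP to the grasp point, in m); x points along the fingers, z is the direction in which the jaws open and shut, and the axes are right-handed (so a half turn about x gives the same grasp; the last joint's range is limited). The gripper opens to 85 mm and grips with 20 to 120 N. Pads are 22 mm wide; open, the fingers measure 114 mm over their backs; the gripper's body (76 mm by 85 mm) begins 54 mm behind the grasp point. The pads swing forward as they close: fully open they stand 13 mm farther back than shut.
Start: joints at [-1.415, 0.276, 1.505, -0, 1.361, -0.121], TCP at [0.157, -0.553, 0.231] pointing down, gripper open.
Joint ranges: [-2.89, 2.89], [-0.75, 2.08], [0.22, 2.7], [-1.18, 4.32], [0.11, 2.71], [-2.7, 2.7]. Speed limits (rad/s): [2.57, 2.57, 3.14, 3.14, 3.14, 3.14].

### API

Orientations are given as a unit quaternion [w, x, y, z].
In Python, from rig import get_state, get_image, sign_off, grip_depth gives the robot as it stands. The module is installed in compiled form; this text tells all that it offers.
- The arm moves only by the tool arm_command, never from a script. Its argument "series" is a list of rows, each an object with "dp": the shift along the tool's x, y, z scaled (see below), a list of three; "angular": the turn, a rotation vector about the tool's x, y, z scaled (see below), a list of three; "gripper": the finger opening in mm, from 0 to 85.4. A call has exactly 8 rows; each row shifts and turns the pose as measured when the row begins, along the tool's axes as they then stand; what a row does not reach is not made up. The controller multiplies each number of a shift by 0.12 m and each number of a turn by 90 degrees. A row lasts 1/8 s, in which the tool goes at most 62.5 mm and 10.7 degrees, less where a joint would pass 70% of its speed; a pose out of reach is approached as far as the arm can. A call with a number of a shift or a turn outside -1 to 1 is refused whole. A call with a gripper value outside its range is refused whole. The fingers move at their own pace and stop on an object; "grip_force" is the grip in N (left out, the last holds). Time passes only in rows, so rows that do not move let the fingers close, or fill a call up. It gives the time, the measured TCP pose, the force and the opening at its end, in the units of the state.
- get_state(): the state, without advancing time (a new reading comes with each control period).
- get_image(name): name is "scene" or "top" or "wrist"; returns a dict with "image" (400x640x3 uint8, blue, green, red), "depth" (400x640 float32, m along the optical axis (not along the pixel's ray), 0 where there is no reading), "mtx" (3x3 intrinsics, pixels), "k1" (the pictures are not rectified: a ray, as slopes to the right and down, at radius r is drawn at 1 + k1 r^2 times it, then the intrinsics apply), "view" (4x4, takes a point from world to camera coordinates); the wrist camera has in their place "mount" (4x4, takes a point from camera to tool coordinates, whose origin is the TCP and whose axes are the tool frame's). Camera axes: x right, y up, looking along -z (the intrinsics and any distortion apply to the point x, -y, -z); pixel columns grow to the right and rows downward; lengths in m; the calibration is good to about 2 mm. A picture is of the moment at which its call begins: read the wrist's pose just before it.
- sign_off(): hands the job in, once; it reports no verdict.
The state is a dict: "clock": time; "qpos": joint angles; "qd": joint speeds; "effort": joint torques, N m; "position": TCP position; "ee_rot": TCP orientation; "contact_force": force on the tool from outside, world axes, zero at the start; "moment": the same for the moment, N m; "width": finger opening in m.
Only numpy, scipy, OpenCV 4.12 (cv2) and the standard library are available. Lean on these libraries where they do the work, as an engineer would, in place of code of your own. Each camera call takes 0.05 s, during which the arm holds its last target. There are 200 camera calls.

## Working session

There is one attempt and no reset: what is moved stays moved. The work goes in short steps, Python scripts to look and compute and a tool call to move; the robot and the scene stay as the last step left them, time stands still between calls to the robot, and variables do not carry over. Pictures are saved under pics/ and viewed, about 8 in all and at most 12, crops included, and the job is handed in when it is done.

Besides the shell and the picture viewer there is one more tool, called after "Call:" as a command line: name --argument value ..., lists and objects as JSON in quotes. arm_command: Moves the arm, as the interface text tells. Its arguments: {"type":"object","properties":{"series":{"type":"array","items":{"type":"object","properties":{"dp":{"type":"array","items":{"type":"number"}},"angular":{"type":"array","items":{"type":"number"}},"gripper":{"type":"number"}}}},"grip_force":{"type":"number"}},"required":["series"]}

```bash
mkdir -p pics
cat > h.py <<'E'
import numpy as np, cv2
from rig import get_state, get_image, sign_off, grip_depth
from scipy.spatial.transform import Rotation as R
def T(st):
    M=np.eye(4); q=st["ee_rot"]; M[:3,:3]=R.from_quat([q[1],q[2],q[3],q[0]]).as_matrix(); M[:3,3]=st["position"]; return M
def grab(n):
    st=get_state(); d=get_image(n)
    d["c2w"]=T(st)@d["mount"] if n=="wrist" else np.linalg.inv(d["view"]); return d
def rays(d,px):
    px=np.asarray(px,float).reshape(-1,2); m=np.asarray(d["mtx"])
    s=np.c_[(px[:,0]-m[0,2])/m[0,0],(px[:,1]-m[1,2])/m[1,1]]; u=s.copy()
    for _ in range(20): u=s/(1+d["k1"]*(u**2).sum(1))[:,None]
    return np.c_[u[:,0],-u[:,1],-np.ones(len(u))]
def plane(d,px,z):
    r=rays(d,px)@d["c2w"][:3,:3].T; o=d["c2w"][:3,3]
    return o+r*((z-o[2])/r[:,2])[:,None]
def bydepth(d,px):
    px=np.asarray(px).reshape(-1,2).astype(int); z=d["depth"][px[:,1],px[:,0]]
    return (rays(d,px)*z[:,None])@d["c2w"][:3,:3].T+d["c2w"][:3,3]
E
python3 - <<'E'
from h import *
st=get_state(); print(st, grip_depth); print(T(st).round(3))
for n in("top","scene"):
    d=grab(n); cv2.imwrite(f"pics/{n}0.png",d["image"]); print(n,d["c2w"].round(3),d["mtx"],d["k1"])
E
```

```text
{'clock': 0.0, 'qpos': array([-1.41501396e+00,  2.76623862e-01,  1.50617382e+00,  2.25908789e-05,
        1.36070826e+00, -1.21009285e-01]), 'qd': array([ 0.00067823,  0.00065023, -0.00109541,  0.00102894,  0.00116814,
        0.00075316]), 'effort': array([-2.67562355e-04, -4.16776049e+01, -2.45807594e+01, -8.27057174e-04,
        1.07915921e-02, -2.15332648e-05]), 'position': array([ 0.15704245, -0.55256849,  0.23040705]), 'ee_rot': array([ 0.56371411,  0.42671875,  0.56467639, -0.42576765]), 'contact_force': array([ 0.88074128, -0.24997367,  0.31283405]), 'moment': array([ 0.00664763,  0.01759461, -0.02444747]), 'width': 0.08542878856753845} 0.0187
[[-0.     0.962  0.273  0.157]
 [ 0.002  0.273 -0.962 -0.553]
 [-1.     0.    -0.002  0.23 ]
 [ 0.     0.     0.     1.   ]]
top [[ 0.017  0.989 -0.149  0.396]
 [-1.     0.013 -0.029  0.073]
 [-0.027  0.15   0.988  1.131]
 [ 0.     0.     0.     1.   ]] [[444.77263123   0.         316.73374097]
 [  0.         444.77263123 196.0885793 ]
 [  0.           0.           1.        ]] -0.12098299404376295
scene [[ 0.755 -0.375  0.538  1.111]
 [ 0.656  0.426 -0.623 -0.582]
 [ 0.005  0.824  0.567  0.729]
 [ 0.     0.     0.     1.   ]] [[399.55112733   0.         318.89220341]
 [  0.         399.55112733 196.22792218]
 [  0.           0.           1.        ]] 0.012887188585963742
```

View pics/top0.png

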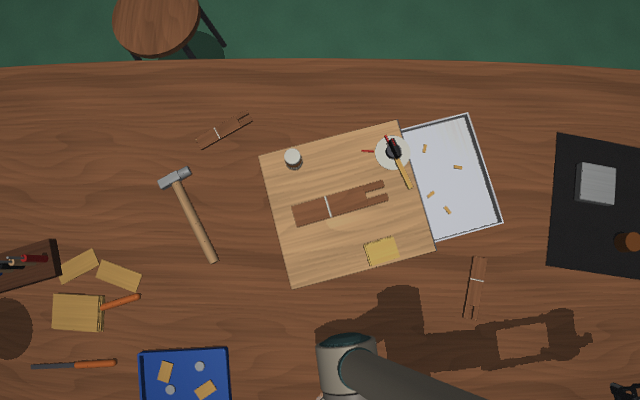

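View pics/scene0.png

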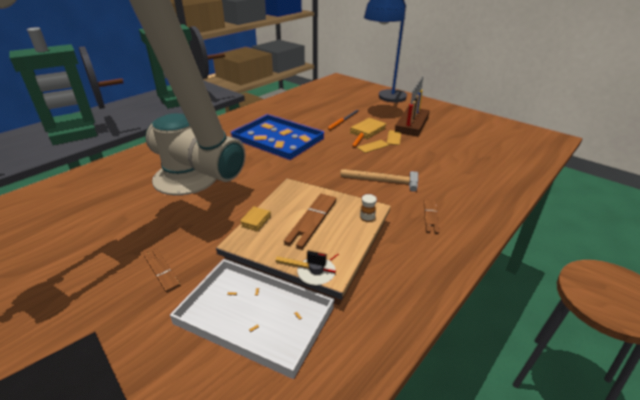

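The top view shows the bench with corners near (260,157), (398,122), (435,250) and (292,288). The stop hub is at (393,152), the arm tip at (410,188), the index mark at (368,151), the pin from (292,215) to (387,190), and its white line at (327,206). The scene view agrees. Next I'll measure with masks.

```bash
cat > m.py <<'E'
from h import *
d=grab("top"); im=d["image"]; hsv=cv2.cvtColor(im,cv2.COLOR_BGR2HSV)
for p in [(280,200),(310,210),(350,203),(327,206),(368,151),(390,142),(407,182),(380,250),(393,152)]: print(p,hsv[p[1],p[0]],bydepth(d,p).round(3))
roi=np.zeros(im.shape[:2],np.uint8); cv2.fillPoly(roi,[np.array([(255,150),(398,115),(445,250),(290,295)])],255)
red=cv2.inRange(hsv,(0,150,70),(6,255,255))|cv2.inRange(hsv,(172,150,70),(180,255,255))
n,l,s,c=cv2.connectedComponentsWithStats(red&roi)
for i in range(1,n):
    if s[i,4]>4: print("red",s[i],c[i])
cv2.imwrite("pics/crop.png",cv2.resize(im[110:300,250:450],None,fx=4,fy=4,interpolation=cv2.INTER_CUBIC)[:,:800][:600])
E
python3 m.py
```

```text
(280, 200) [ 16 107 169] [[0.547 0.194 0.059]]
(310, 210) [ 12 135 123] [[0.522 0.119 0.074]]
(350, 203) [ 12 138 129] [[0.539 0.024 0.079]]
(327, 206) [ 33  12 187] [[0.532 0.079 0.076]]
(368, 151) [  2 190 141] [[ 0.672 -0.021  0.059]]
(390, 142) [100  40  19] [[ 0.683 -0.069  0.107]]
(407, 182) [ 19 137 190] [[ 0.593 -0.114  0.073]]
(380, 250) [ 21 133 186] [[ 0.428 -0.047  0.082]]
(393, 152) [ 0 18 14] [[ 0.663 -0.078  0.09 ]]
red [385 135   4   7  13] [386.38461538 138.23076923]
red [392 139   4   7  14] [393.35714286 142.        ]
red [362 150  12   2  22] [367.5 150.5]
```

View pics/crop.png

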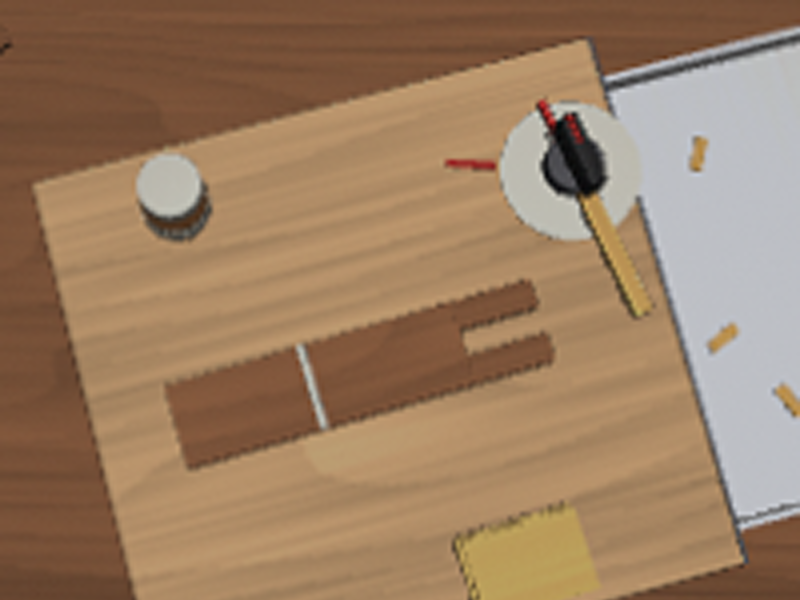

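The crop (4x, offset 250,110) shows a sharp bench edge from (590,40) to (745,562). The pin's rear corners are at (165,382) and (190,468), its line runs from (298,345) to (325,428), the index stripe from (446,162) to (497,166), and the arm tip is at (641,312).

Run:
```python
from h import *
d=grab("top")
C=lambda *p: np.array(p,float)/4+[250,110]-0.375
b=plane(d,C((35,185),(590,40),(745,562)),.06)[:,:2]; print("bench",b.round(4),np.linalg.norm(b[0]-b[1]),np.linalg.norm(b[2]-b[1]))
ex=(b[1]-b[2]); ex/=np.linalg.norm(ex); ey=(b[0]-b[1]); ey/=np.linalg.norm(ey)
print("yaw x",np.arctan2(ex[1],ex[0]),"yaw from y",np.arctan2(-ey[0],ey[1]))
yaw=(np.arctan2(ex[1],ex[0])+np.arctan2(-ey[0],ey[1]))/2
ex=np.array([np.cos(yaw),np.sin(yaw)]);ey=np.array([-ex[1],ex[0]])
e=(b[1]+b[2])/2; print("edge",e,yaw)
f=lambda p:np.c_[(p-e)@ex,(p-e)@ey].round(4)
ax=e+.09*ex+.035*ey; print("axis pred",ax)
# plate circle: use mask
hsv=cv2.cvtColor(d["image"],cv2.COLOR_BGR2HSV)
i=plane(d,C((446,162),(497,166)),.06)[:,:2]; print("index",i,f(i),[np.arctan2(*(v-ax)[::-1])-yaw for v in i],np.linalg.norm(i-ax,axis=1))
a=plane(d,C((641,312)),.074)[:,:2];print("armtip",f(a),"angle",np.arctan2(*(ax-a)[0][::-1])-yaw,np.linalg.norm(ax-a))
g=plane(d,C((571,115),(587,195),(560,118),(598,185)),.114)[:,:2];print("grip",g,f(g))
p=plane(d,C((165,382),(190,468),(533,282),(552,345)),.076)[:,:2];print("pin rear,nose",p.round(4),f(p))
l=plane(d,C((299,345),(324,428)),.076)[:,:2];print("line",l,f(l),"mid",l.mean(0))
py=(p[0]+p[1]-p[2]-p[3])/2;print("pin len",np.linalg.norm(py),"yaw rel",np.arctan2(-py[0],py[1])-yaw)
```

```text
bench [[ 0.6569  0.2511]
 [ 0.7542 -0.0942]
 [ 0.4301 -0.184 ]] 0.3587640170626366 0.3362779118578632
yaw x 0.27032557115340944 yaw from y 0.2745609027876967
edge [ 0.59214351 -0.1390861 ] 0.27244323697055306
axis pred [ 0.66940599 -0.08115935]
index [[ 0.67405103 -0.00367017]
 [ 0.67190834 -0.0352188 ]] [[0.1153 0.1084]
 [0.1048 0.0786]] [np.float64(1.2384804478687466), np.float64(1.243937649249156)] [0.07762827 0.04600865]
armtip [[-0.0076  0.0215]] angle 0.137009416515173 0.0985401269425518
grip [[ 0.68961532 -0.07371803]
 [ 0.64122197 -0.08248556]
 [ 0.68768462 -0.06718121]
 [ 0.64733635 -0.08904286]] [[0.1115 0.0367]
 [0.0625 0.0413]
 [0.1114 0.0435]
 [0.0666 0.0333]]
pin rear,nose [[ 0.5325  0.1654]
 [ 0.4811  0.1493]
 [ 0.5962 -0.055 ]
 [ 0.5579 -0.0662]] [[ 0.0245  0.3093]
 [-0.0293  0.3076]
 [ 0.0265  0.0799]
 [-0.0134  0.0794]]
line [[0.55596171 0.0854796 ]
 [0.5061618  0.06987712]] [[ 0.0256  0.226 ]
 [-0.0266  0.2244]] mid [0.53106175 0.07767836]
pin len 0.22895663653240853 yaw rel 0.03921546591255476
```

Call:
arm_command --series '[{"dp": [0,0.4,-0.2],"angular": [0,0,0],"gripper": 85},{"dp": [0,0.4,-0.2],"angular": [0,0,0],"gripper": 85},{"dp": [0,0.4,-0.2],"angular": [0,0,0],"gripper": 85},{"dp": [0,0.4,-0.2],"angular": [0,0,0],"gripper": 85},{"dp": [0,0.4,-0.2],"angular": [0,0,0],"gripper": 85},{"dp": [0,0.4,-0.2],"angular": [0,0,0],"gripper": 85},{"dp": [0,0.4,-0.2],"angular": [0,0,0],"gripper": 85},{"dp": [0,0.4,-0.2],"angular": [0,0,0],"gripper": 85}]'

```text
clock: 1.2
position: [0.4814, -0.2589, 0.2292]
ee_rot: [0.562, 0.429, 0.562, -0.429]
contact_force: [0.6, -0.7, 0.3]
width: 0.0851
```

```bash
cat > go.py <<'E'
# usage: go.py x y z jawbearing -> needed moves in tool units
import sys; from h import *
st=get_state(); M=T(st); t=np.array(list(map(float,sys.argv[1:4])))
z=M[:3,2]; jb=np.arctan2(z[1],z[0]); dy=(float(sys.argv[4])-jb+np.pi/2)%np.pi-np.pi/2
print("clock",st["clock"],"pos",st["position"].round(4),"jaw",round(jb,4),"tilt",(M[:3,0]).round(4),"q",st["qpos"].round(2),"w",round(st["width"],4),"F",st["contact_force"].round(2))
print("dp units",((M[:3,:3].T@(t-M[:3,3]))/.12).round(3),"ang x units",round(-dy/(np.pi/2),4))
E
python3 go.py 0.669 -0.081 0.2 -1.16
```

```text
clock 1.2 pos [ 0.4814 -0.2589  0.2292] jaw -1.3028 tilt [ 0.e+00  1.e-04 -1.e+00] q [-0.62  0.23  1.57  0.    1.34  0.68] w 0.0851 F [ 0.58 -0.66  0.32]
dp units [ 0.243  1.9   -1.016] ang x units -0.0909
```

Call:
arm_command --series '[{"dp": [0.03,0.35,-0.19],"angular": [0,0,0],"gripper": 85},{"dp": [0.05,0.35,-0.19],"angular": [0,0,0],"gripper": 85},{"dp": [0.05,0.35,-0.19],"angular": [0,0,0],"gripper": 85},{"dp": [0.05,0.35,-0.19],"angular": [0,0,0],"gripper": 85},{"dp": [0.05,0.35,-0.18],"angular": [0,0,0],"gripper": 85},{"dp": [0,0.15,-0.08],"angular": [0,0,0],"gripper": 85},{"dp": [0,0,0],"angular": [-0.09,0,0],"gripper": 85},{"dp": [0,0,0],"angular": [0,0,0],"gripper": 85}]'

```text
clock: 2.2
position: [0.6758, -0.0708, 0.1984]
ee_rot: [0.592, 0.385, 0.593, -0.386]
contact_force: [-0.4, -0.6, 0.4]
width: 0.0849
```

```bash
python3 go.py 0.669 -0.081 0.2 -1.16
python3 - <<'E'
from h import *
d=grab("wrist"); cv2.imwrite("pics/w1.png",d["image"]); np.savez("w1.npz",**{k:np.asarray(v) for k,v in d.items()})
E
```

```text
clock 2.2 pos [ 0.6758 -0.0708  0.1984] jaw -1.1531 tilt [-0.0031 -0.0012 -1.    ] q [-0.21  0.45  1.31 -0.    1.38  0.95] w 0.0849 F [-0.41 -0.63  0.36]
dp units [-0.013 -0.087  0.055] ang x units 0.0044
```

View pics/w1.png

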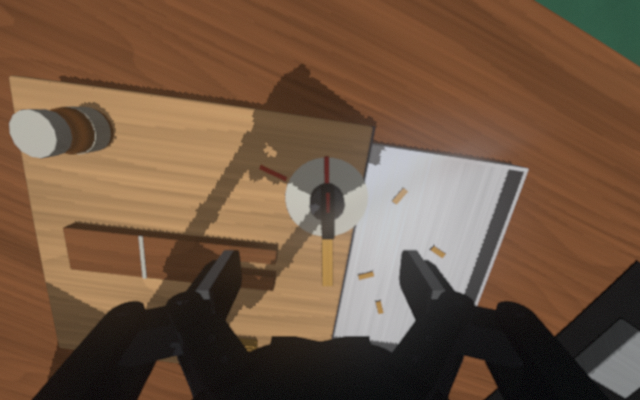

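The wrist view shows the stop aligned with the tool: plate centre about (327,197), tail tip (326,157), arm tip (327,287). The index stripe runs from (261,167) to about (286,180), and the pin line is at (143,257).

Run:
```python
from h import *
d=dict(np.load("w1.npz"))
hsv=cv2.cvtColor(d["image"],cv2.COLOR_BGR2HSV)
dep=d["depth"]; yy,xx=np.mgrid[150:245,285:370]
P=bydepth(d,np.c_[xx.ravel(),yy.ravel()])
m=(P[:,2]>.100)&(P[:,2]<.125); g=P[m]; print(len(g),"bar z",np.median(g[:,2]))
(c,s,a)=cv2.minAreaRect(g[:,:2].astype(np.float32)*1000); print("bar",c,s,a, g[:,:2].mean(0))
print("plate",plane(d,(327,197),.062)); tip=plane(d,(327.5,287),.074)[0]; ax=np.array(c)/1000
tail=plane(d,(326,157),.07)[0]
for A in(ax,np.array([.6694,-.0812])): print("arm ang",np.arctan2(*(A-tip[:2])[::-1])-.2724,np.linalg.norm(A-tip[:2]))
print("tail-tip ang",np.arctan2(*(tail-tip)[:2][::-1])-.2724,tail)
print("pin line",plane(d,[(140,236),(145,277)],.076))
```

```text
691 bar z 0.1149300302330944
bar (670.2455444335938, -80.32402801513672) (45.28843307495117, 11.609766960144043) 24.283472061157227 [ 0.67245927 -0.0795032 ]
plate [[ 0.67142899 -0.0804556   0.062     ]]
arm ang 0.16273076401888592 0.10232545750417957
arm ang 0.15840303794910432 0.10119040521475538
tail-tip ang 0.16372278387216954 [ 0.71075754 -0.06133132  0.07      ]
pin line [[0.55425382 0.08618521 0.076     ]
 [0.50592943 0.06998051 0.076     ]]
```

```bash
python3 go.py 0.670 -0.0805 0.088 -1.147
```

```text
clock 2.25 pos [ 0.6758 -0.0708  0.1985] jaw -1.154 tilt [-0.0026 -0.001  -1.    ] q [-0.21  0.45  1.31 -0.    1.38  0.95] w 0.0847 F [-0.71  0.04 -0.1 ]
dp units [ 0.921 -0.075  0.054] ang x units -0.0044
```

Call:
arm_command --series '[{"dp": [0,-0.07,0.05],"angular": [0,0,0],"gripper": 85},{"dp": [0,0,0],"angular": [0,0,0],"gripper": 85},{"dp": [0.2,0,0],"angular": [0,0,0],"gripper": 85},{"dp": [0.2,0,0],"angular": [0,0,0],"gripper": 60},{"dp": [0.2,0,0],"angular": [0,0,0],"gripper": 50},{"dp": [0.1,0,0],"angular": [0,0,0],"gripper": 50},{"dp": [0,0,0],"angular": [0,0,0],"gripper": 50},{"dp": [0,0,0],"angular": [0,0,0],"gripper": 50}]'

```text
clock: 3.25
position: [0.6697, -0.0853, 0.1165]
ee_rot: [0.592, 0.389, 0.589, -0.389]
contact_force: [0.0, 0.1, 0.8]
width: 0.0499
```

```bash
python3 go.py 0.670 -0.0805 0.088 -1.147
```

```text
clock 3.25 pos [ 0.6697 -0.0853  0.1165] jaw -1.1659 tilt [ 0.0034 -0.003  -1.    ] q [-0.23  0.5   1.45 -0.    1.19  0.94] w 0.0499 F [0.02 0.12 0.8 ]
dp units [ 0.237  0.018 -0.037] ang x units -0.012
```

Call:
arm_command --series '[{"dp": [0,0.018,-0.037],"angular": [-0.012,0,0],"gripper": 50},{"dp": [0.1,0,0],"angular": [0,0,0],"gripper": 50},{"dp": [0.1,0,0],"angular": [0,0,0],"gripper": 50},{"dp": [0.02,0,0],"angular": [0,0,0],"gripper": 50},{"dp": [0,0,0],"angular": [0,0,0],"gripper": 30},{"dp": [0,0,0],"angular": [0,0,0],"gripper": 20},{"dp": [0,0,0],"angular": [0,0,0],"gripper": 8},{"dp": [0,0,0],"angular": [0,0,0],"gripper": 8}]' --grip_force 40

```text
clock: 4.25
position: [0.6711, -0.0801, 0.0901]
ee_rot: [0.597, 0.383, 0.592, -0.383]
contact_force: [0.6, -1.0, -1.7]
width: 0.0114
```

```bash
python3 go.py 0.670 -0.0805 0.088 -1.147
```

```text
clock 4.25 pos [ 0.6711 -0.0801  0.0901] jaw -1.1458 tilt [ 0.0064 -0.0034 -1.    ] q [-0.22  0.52  1.48 -0.    1.14  0.93] w 0.0114 F [ 0.63 -1.04 -1.7 ]
dp units [ 0.017 -0.01  -0.001] ang x units 0.0008
```

Call:
arm_command --series '[{"dp": [0,0,0],"angular": [-0.08,0,0],"gripper": 8},{"dp": [0,0,0],"angular": [-0.09,0,0],"gripper": 8},{"dp": [0,0,0],"angular": [-0.09,0,0],"gripper": 8},{"dp": [0,0,0],"angular": [-0.09,0,0],"gripper": 8},{"dp": [0,0,0],"angular": [-0.09,0,0],"gripper": 8},{"dp": [0,0,0],"angular": [-0.09,0,0],"gripper": 8},{"dp": [0,0,0],"angular": [-0.05,0,0],"gripper": 8},{"dp": [0,0,0],"angular": [0,0,0],"gripper": 8}]'

```text
clock: 5.25
position: [0.6699, -0.0791, 0.09]
ee_rot: [0.705, 0.074, 0.702, -0.073]
contact_force: [-0.0, -0.3, -1.7]
width: 0.0109
```

```bash
python3 go.py 0.6705 -0.0803 0.09 -0.049
```

```text
clock 5.25 pos [ 0.6699 -0.0791  0.09  ] jaw -0.2082 tilt [ 4.2e-03 -2.0e-04 -1.0e+00] q [-0.22  0.52  1.48  0.    1.14 -0.01] w 0.0109 F [-0.02 -0.3  -1.67]
dp units [ 0.    -0.009  0.007] ang x units -0.1014
```

Call:
arm_command --series '[{"dp": [0,-0.005,0.004],"angular": [-0.05,0,0],"gripper": 8},{"dp": [0,0,0],"angular": [-0.04,0,0],"gripper": 8},{"dp": [0,0,0],"angular": [-0.008,0,0],"gripper": 8},{"dp": [0,0,0],"angular": [0,0,0],"gripper": 8},{"dp": [0,0,0],"angular": [0,0,0],"gripper": 8},{"dp": [0,0,0],"angular": [0,0,0],"gripper": 8},{"dp": [0,0,0],"angular": [0,0,0],"gripper": 8},{"dp": [0,0,0],"angular": [0,0,0],"gripper": 8}]'

```text
clock: 6.25
position: [0.6697, -0.0791, 0.0901]
ee_rot: [0.708, 0.021, 0.706, -0.02]
contact_force: [-0.5, 0.3, -0.3]
width: 0.0111
```

```bash
python3 go.py 0.6705 -0.0803 0.09 -0.049
```

```text
clock 6.25 pos [ 0.6697 -0.0791  0.0901] jaw -0.0574 tilt [ 0.003   0.0012 -1.    ] q [-0.22  0.52  1.48  0.    1.14 -0.17] w 0.0111 F [-0.52  0.28 -0.32]
dp units [ 0.    -0.01   0.008] ang x units -0.0053
```

Call:
arm_command --series '[{"dp": [0,0,0],"angular": [0,0,0],"gripper": 45},{"dp": [0,0,0],"angular": [0,0,0],"gripper": 45},{"dp": [0,0,0],"angular": [0,0,0],"gripper": 45},{"dp": [-0.15,0,0],"angular": [0,0,0],"gripper": 45},{"dp": [-0.25,0,0],"angular": [0,0,0],"gripper": 60},{"dp": [-0.25,0,0],"angular": [0,0,0],"gripper": 60},{"dp": [-0.25,0,0],"angular": [0,0,0],"gripper": 70},{"dp": [-0.1,0,0],"angular": [0,0,0],"gripper": 70}]'

```text
clock: 7.25
position: [0.6701, -0.0794, 0.2186]
ee_rot: [0.709, 0.02, 0.704, -0.02]
contact_force: [-0.7, -0.9, -0.3]
width: 0.0701
```

```bash
python3 - <<'E'
from h import *
d=grab("wrist"); cv2.imwrite("pics/w2.png",d["image"]); np.savez("w2.npz",**{k:np.asarray(v) for k,v in d.items()})
E
python3 go.py 0.51 0.132 0.2 0.30
```

```text
clock 7.3 pos [ 0.6705 -0.0795  0.2195] jaw -0.0577 tilt [ 8.6e-03 -3.0e-04 -1.0e+00] q [-0.22  0.43  1.3   0.    1.41 -0.16] w 0.0696 F [ 1.02 -0.67  1.97]
dp units [ 0.15   1.682 -1.438] ang x units -0.2277
```

View pics/w2.png

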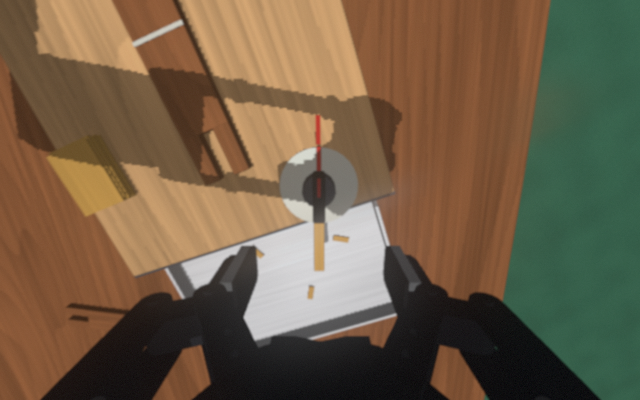

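The pointer now lies collinear with the red index stripe (both on column 318). The edge's corners are at (393,192) and (135,275), and the pin's line runs from (134,45) to (183,22).

```bash
python3 - <<'E'
from h import *
d=dict(np.load("w2.npz"))
b=plane(d,[(393,192),(135,275)],.06)[:,:2]; print("edge",b,b.mean(0),np.linalg.norm(b[0]-b[1]),np.arctan2(*(b[0]-b[1])[::-1]))
print("line",plane(d,[(134,45),(183,22)],.076))
tail=plane(d,(318,125),.07)[0,:2];tip=plane(d,(319,270),.074)[0,:2];print("stop joint",np.arctan2(*(tail-tip)[::-1])-.2724)
E
python3 go.py 0.515 0.128 0.16 0.30
```

```text
edge [[ 0.75408334 -0.09239321]
 [ 0.43029471 -0.18285324]] [ 0.59218903 -0.13762322] 0.33618758765629697 0.2724335618452301
line [[0.50533359 0.07018364 0.076     ]
 [0.55524529 0.08571306 0.076     ]]
stop joint 1.2462578765436956
clock 7.3 pos [ 0.6705 -0.0795  0.2195] jaw -0.0577 tilt [ 8.6e-03 -3.0e-04 -1.0e+00] q [-0.22  0.43  1.3   0.    1.41 -0.16] w 0.0696 F [ 1.02 -0.67  1.97]
dp units [ 0.484  1.651 -1.397] ang x units -0.2277
```

Call:
arm_command --series '[{"dp": [0,0.28,-0.24],"angular": [0,0,0],"gripper": 75},{"dp": [0,0.3,-0.25],"angular": [0,0,0],"gripper": 75},{"dp": [0,0.3,-0.25],"angular": [0,0,0],"gripper": 75},{"dp": [0,0.3,-0.25],"angular": [0,0,0],"gripper": 75},{"dp": [0,0.25,-0.2],"angular": [0,0,0],"gripper": 75},{"dp": [0,0.1,-0.08],"angular": [0,0,0],"gripper": 75},{"dp": [0,0,0],"angular": [-0.1,0,0],"gripper": 75},{"dp": [0,0,0],"angular": [-0.1,0,0],"gripper": 75}]'

```text
clock: 8.3
position: [0.5229, 0.1167, 0.2134]
ee_rot: [0.702, -0.094, 0.7, 0.093]
contact_force: [0.5, -0.7, 0.9]
width: 0.0752
```

```bash
python3 go.py 0.515 0.128 0.11 0.30
```

```text
clock 8.3 pos [0.5229 0.1167 0.2134] jaw 0.2644 tilt [ 0.0023 -0.0013 -1.    ] q [ 0.09  0.23  1.62 -0.    1.29 -0.17] w 0.0752 F [ 0.48 -0.66  0.91]
dp units [ 0.861  0.11  -0.04 ] ang x units -0.0226
```

Call:
arm_command --series '[{"dp": [0,0.1,-0.04],"angular": [-0.02,0,0],"gripper": 78},{"dp": [0.15,0,0],"angular": [0,0,0],"gripper": 78},{"dp": [0.25,0,0],"angular": [0,0,0],"gripper": 78},{"dp": [0.25,0,0],"angular": [0,0,0],"gripper": 78},{"dp": [0.1,0,0],"angular": [0,0,0],"gripper": 78},{"dp": [0,0,0],"angular": [0,0,0],"gripper": 78},{"dp": [0,0,0],"angular": [0,0,0],"gripper": 78},{"dp": [0,0,0],"angular": [0,0,0],"gripper": 78}]'

```text
clock: 9.3
position: [0.5169, 0.128, 0.1225]
ee_rot: [0.702, -0.101, 0.698, 0.1]
contact_force: [-0.5, -0.2, 1.1]
width: 0.0781
```

```bash
python3 go.py 0.515 0.128 0.066 0.30;  python3 - <<'E'
from h import *
d=grab("wrist"); cv2.imwrite("pics/w3.png",d["image"]); np.savez("w3.npz",**{k:np.asarray(v) for k,v in d.items()})
E
```

```text
clock 9.3 pos [0.5169 0.128  0.1225] jaw 0.2859 tilt [ 0.0064 -0.0011 -1.    ] q [ 0.11  0.3   1.77 -0.    1.07 -0.17] w 0.0781 F [-0.48 -0.19  1.08]
dp units [ 0.47   0.006 -0.018] ang x units -0.009
```

View pics/w3.png

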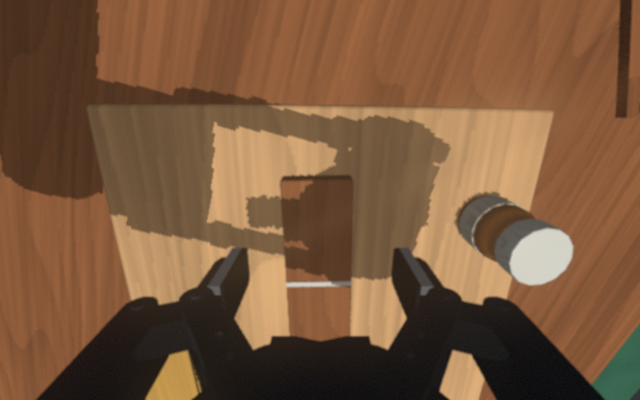

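```bash
python3 - <<'E'
from h import *
d=dict(np.load("w3.npz")); p=plane(d,[(286,285),(351,284),(282,177),(352,177)],.076); print(p, np.arctan2(*(p[1]-p[0])[:2][::-1]))
print("rear mid",p[2:].mean(0),"line mid",p[:2].mean(0))
E
python3 go.py 0.516 0.128 0.060 0.30
```

```text
[[0.50670248 0.06855107 0.076     ]
 [0.55649441 0.08403115 0.076     ]
 [0.48223146 0.15361001 0.076     ]
 [0.52947695 0.16747233 0.076     ]] 0.30142245473598717
rear mid [0.5058542  0.16054117 0.076     ] line mid [0.53159844 0.07629111 0.076     ]
clock 9.35 pos [0.5171 0.128  0.1226] jaw 0.286 tilt [ 0.0068 -0.0011 -1.    ] q [ 0.11  0.3   1.77 -0.    1.07 -0.17] w 0.078 F [-0.07 -0.05  0.13]
dp units [ 0.521  0.004 -0.012] ang x units -0.0089
```

Call:
arm_command --series '[{"dp": [0,0,-0.01],"angular": [-0.009,0,0],"gripper": 76},{"dp": [0.12,0,0],"angular": [0,0,0],"gripper": 76},{"dp": [0.15,0,0],"angular": [0,0,0],"gripper": 76},{"dp": [0.12,0,0],"angular": [0,0,0],"gripper": 76},{"dp": [0.04,0,0],"angular": [0,0,0],"gripper": 76},{"dp": [0,0,0],"angular": [0,0,0],"gripper": 76},{"dp": [0,0,0],"angular": [0,0,0],"gripper": 76},{"dp": [0,0,0],"angular": [0,0,0],"gripper": 76}]'

```text
clock: 10.35
position: [0.517, 0.1275, 0.069]
ee_rot: [0.702, -0.107, 0.696, 0.105]
contact_force: [-0.8, 0.6, -0.1]
width: 0.0758
```

```bash
python3 go.py 0.515 0.128 0.060 0.30
```

```text
clock 10.35 pos [0.517  0.1275 0.069 ] jaw 0.3008 tilt [ 9.3e-03 -8.0e-04 -1.0e+00] q [ 0.11  0.35  1.84 -0.    0.94 -0.19] w 0.0758 F [-0.8   0.64 -0.1 ]
dp units [ 0.075  0.009 -0.016] ang x units 0.0005
```

Call:
arm_command --series '[{"dp": [0.06,0,-0.01],"angular": [0,0.006,0],"gripper": 76},{"dp": [0.012,0,0],"angular": [0,0,0],"gripper": 76},{"dp": [0,0,0],"angular": [0,0,0],"gripper": 62},{"dp": [0,0,0],"angular": [0,0,0],"gripper": 56},{"dp": [0,0,0],"angular": [0,0,0],"gripper": 52},{"dp": [0,0,0],"angular": [0,0,0],"gripper": 46},{"dp": [0,0,0],"angular": [0,0,0],"gripper": 46},{"dp": [0,0,0],"angular": [0,0,0],"gripper": 46}]' --grip_force 40

```text
clock: 11.35
position: [0.5163, 0.1272, 0.0607]
ee_rot: [0.699, -0.107, 0.699, 0.105]
contact_force: [-0.2, -0.1, 1.0]
width: 0.0509
```

```bash
cat > line.py <<'E'
from h import *
st=get_state(); d=grab("top"); hsv=cv2.cvtColor(d["image"],cv2.COLOR_BGR2HSV)
e=np.array([.5922,-.1383]);yaw=.2724;ex=np.array([np.cos(yaw),np.sin(yaw)]);ey=np.array([-ex[1],ex[0]])
f=lambda p:np.c_[(p-e)@ex,(p-e)@ey].round(4)
print("tcp bench",f(st["position"][None,:2]),"F",st["contact_force"].round(2))
p=plane(d,np.stack(np.meshgrid(np.arange(640),np.arange(400)),-1).reshape(-1,2),.076)[:,:2]
q=np.c_[(p-e)@ex,(p-e)@ey]
reg=(abs(q[:,0])<.03)&(q[:,1]<.29)&(q[:,1]>-.17)
brown=cv2.inRange(hsv,(6,90,60),(14,255,155)).ravel()>0
b=q[reg&brown]; print("brown y range",np.percentile(b[:,1],[.5,99.5]),"n",len(b))
E
python3 line.py; python3 go.py 0.515 0.128 0.060 0.30
```

```text
tcp bench [[-0.0017  0.2762]] F [-0.17 -0.12  1.05]
brown y range [0.08016896 0.25463364] n 1048
clock 11.4 pos [0.5162 0.1272 0.0607] jaw 0.3006 tilt [ 0.0012 -0.0036 -1.    ] q [ 0.11  0.37  1.84 -0.    0.93 -0.18] w 0.0512 F [-0.28 -0.85  0.64]
dp units [ 0.006  0.009 -0.008] ang x units 0.0004
```

Call:
arm_command --series '[{"dp": [0.006,0,0],"angular": [0.006,0,0],"gripper": 46},{"dp": [0,-0.06,0],"angular": [0.006,0,0],"gripper": 46},{"dp": [0,-0.1,0],"angular": [0.006,0,0],"gripper": 46},{"dp": [0,-0.1,0],"angular": [0,0,0],"gripper": 46},{"dp": [0,-0.1,0],"angular": [0,0,0],"gripper": 46},{"dp": [0,-0.1,0],"angular": [0,0,0],"gripper": 46},{"dp": [0,-0.06,0],"angular": [0,0,0],"gripper": 46},{"dp": [0,0,0],"angular": [0,0,0],"gripper": 46}]'

```text
clock: 12.4
position: [0.5348, 0.0629, 0.0607]
ee_rot: [0.701, -0.096, 0.7, 0.094]
contact_force: [0.7, 0.9, 1.2]
width: 0.0509
```

```bash
python3 line.py; python3 go.py 0.5768 -0.0894 0.060 0.2724
```

```text
tcp bench [[-0.0011  0.2092]] F [0.68 0.92 1.19]
brown y range [0.01357188 0.24170067] n 846
clock 12.45 pos [0.5348 0.0629 0.0607] jaw 0.2698 tilt [ 0.0021 -0.003  -1.    ] q [-0.01  0.37  1.83 -0.    0.94 -0.28] w 0.0504 F [ 0.18 -2.19  1.17]
dp units [ 1.100e-02 -1.317e+00 -1.000e-03] ang x units -0.0017
```

Call:
arm_command --series '[{"dp": [0.006,-0.08,0],"angular": [0,0,0],"gripper": 46},{"dp": [0.004,-0.14,0],"angular": [0,0,0],"gripper": 46},{"dp": [0.004,-0.15,0],"angular": [0,0,0],"gripper": 46},{"dp": [0.004,-0.15,0],"angular": [0,0,0],"gripper": 46},{"dp": [0.004,-0.15,0],"angular": [0,0,0],"gripper": 46},{"dp": [0.004,-0.15,0],"angular": [0,0,0],"gripper": 46},{"dp": [0.004,-0.1,0],"angular": [0,0,0],"gripper": 46},{"dp": [0.004,0,0],"angular": [0,0,0],"gripper": 46}]'

```text
clock: 13.45
position: [0.565, -0.0422, 0.0608]
ee_rot: [0.702, -0.093, 0.699, 0.097]
contact_force: [-1.2, -0.6, 5.5]
width: 0.051
```

```bash
python3 line.py; python3 go.py 0.5768 -0.0894 0.060 0.2724
```

```text
tcp bench [[-0.0004  0.0998]] F [-1.24 -0.56  5.47]
brown y range [-0.09480463  0.12088114] n 412
clock 13.5 pos [ 0.565  -0.0422  0.0608] jaw 0.2697 tilt [ 0.0034  0.0055 -1.    ] q [-0.2   0.41  1.77  0.01  0.96 -0.48] w 0.0509 F [-0.61 -1.85  4.49]
dp units [ 0.005 -0.405 -0.01 ] ang x units -0.0017
```

Call:
arm_command --series '[{"dp": [0.002,-0.06,0],"angular": [0,0,0],"gripper": 46},{"dp": [0.002,-0.1,-0.005],"angular": [0,0,0],"gripper": 46},{"dp": [0.002,-0.1,0],"angular": [0,0,0],"gripper": 46},{"dp": [0.002,-0.06,0],"angular": [0,0,0],"gripper": 46},{"dp": [0.002,-0.03,0],"angular": [0,0,0],"gripper": 46},{"dp": [0.002,0,0],"angular": [0,0,0],"gripper": 46},{"dp": [0.002,0,0],"angular": [0,0,0],"gripper": 46},{"dp": [0.002,0,0],"angular": [0,0,0],"gripper": 46}]'

```text
clock: 14.5
position: [0.5748, -0.0812, 0.061]
ee_rot: [0.702, -0.091, 0.699, 0.099]
contact_force: [-0.1, 2.1, 5.2]
width: 0.0506
```

```bash
python3 line.py; python3 go.py 0.5768 -0.0894 0.060 0.2724
python3 - <<'E'
from h import *
for n in("top","scene"):
    d=grab(n); np.savez(n+"9.npz",**{k:np.asarray(v) for k,v in d.items()}); im=d["image"]
    if n=="top": a=cv2.resize(im[110:260,340:480],(560,600),interpolation=cv2.INTER_CUBIC)
    else: a=cv2.resize(im[180:330,200:400],(800,600),interpolation=cv2.INTER_CUBIC)
    cv2.imwrite(f"pics/{n}9.png",a)
E
```

```text
tcp bench [[-0.0014  0.0597]] F [-0.05  2.09  5.15]
brown y range [-0.13510567  0.09448318] n 348
clock 14.55 pos [ 0.5749 -0.0812  0.0611] jaw 0.2701 tilt [ 0.002   0.0124 -0.9999] q [-0.27  0.43  1.74  0.02  0.98 -0.55] w 0.0508 F [-1.57  2.53  4.85]
dp units [ 0.008 -0.071 -0.003] ang x units -0.0015
```

View pics/top9.png

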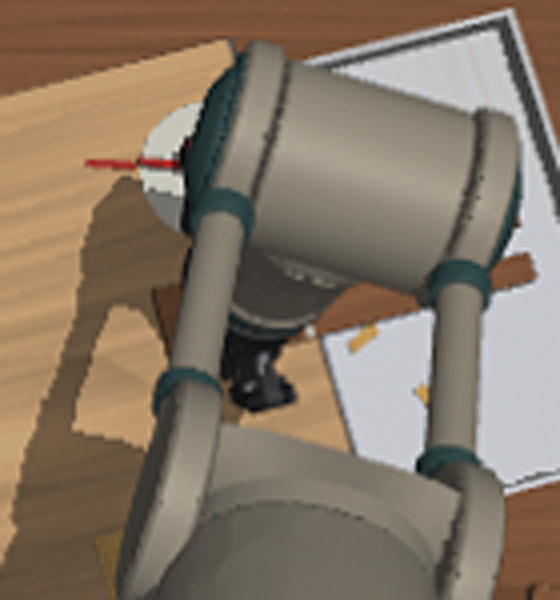

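View pics/scene9.png

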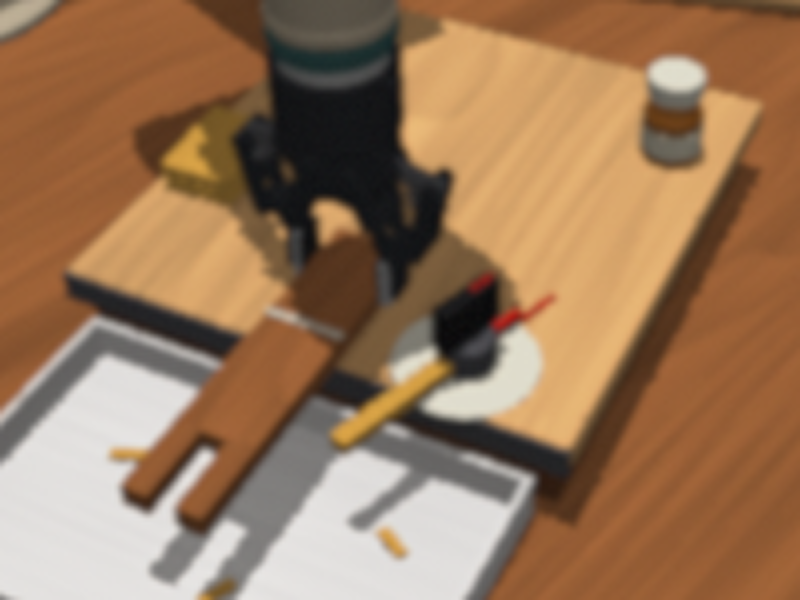

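```bash
cat > fin.py <<'E'
import sys; from h import *
e=np.array([.5922,-.1383]);yaw=.2724;ex=np.array([np.cos(yaw),np.sin(yaw)]);ey=np.array([-ex[1],ex[0]])
f=lambda p:np.c_[(p[:,:2]-e)@ex,(p[:,:2]-e)@ey,p[:,2]].round(4)
d=grab("scene"); m=d["mtx"]
hsv=cv2.cvtColor(d["image"],cv2.COLOR_BGR2HSV)
yy,xx=np.mgrid[180:330,200:400]; px=np.c_[xx.ravel(),yy.ravel()]
q=f(plane(d,px,.076)); h=hsv[px[:,1],px[:,0]].astype(int)
w=(h[:,1]<90)&(h[:,2]>110)&(abs(q[:,0])<.024)&(abs(q[:,1])<.03); print("white",w.sum(),q[w].mean(0),np.polyfit(q[w,0],q[w,1],1))
P=f(bydepth(d,px)); s=(abs(P[:,0])<.022)&(P[:,1]<.02)&(P[:,1]>-.135)&(P[:,2]>.06)&(P[:,2]<.1)
A=np.c_[P[s][:,:2],np.ones(s.sum())]; print("pin top plane",np.linalg.lstsq(A,P[s][:,2],rcond=None)[0],s.sum())
b=f(plane(d,np.array([(69,276),(573,458)])/4+[200,180],.06)); print("edge corners in scene",b)
E
python3 fin.py
```

```text
white 27 [-0.0114963   0.00904444  0.076     ] [-0.00461952  0.00899134]
pin top plane [0.03672518 0.01943555 0.07608285] 989
edge corners in scene [[-0.1608 -0.0049  0.06  ]
 [ 0.176  -0.0055  0.06  ]]
```

Call:
arm_command --series '[{"dp": [0.002,-0.04,0],"angular": [0,0.003,-0.006],"gripper": 46},{"dp": [0.002,-0.025,0],"angular": [0,0,0],"gripper": 46},{"dp": [0.002,0,0],"angular": [0,0,0],"gripper": 46},{"dp": [0.002,0,0],"angular": [0,0,0],"gripper": 46},{"dp": [0.002,0,0],"angular": [0,0,0],"gripper": 46},{"dp": [0.002,0,0],"angular": [0,0,0],"gripper": 46},{"dp": [0.002,0,0],"angular": [0,0,0],"gripper": 46},{"dp": [0.002,0,0],"angular": [0,0,0],"gripper": 46}]'

```text
clock: 15.7
position: [0.5768, -0.0885, 0.0607]
ee_rot: [0.701, -0.094, 0.701, 0.097]
contact_force: [-0.5, 2.9, 5.0]
width: 0.051
```

```bash
python3 line.py; python3 fin.py; python3 go.py 0.5768 -0.0894 0.060 0.2724
python3 - <<'E'
from h import *
e=np.array([.5922,-.1383]);yaw=.2724;ex=np.array([np.cos(yaw),np.sin(yaw)]);ey=np.array([-ex[1],ex[0]])
def prof(d,name,zs):
    for bx in zs:
        ys=np.arange(-.02,.021,.002); W=np.array([np.r_[e+bx*ex+y*ey,.06,1] for y in ys])
        c=(np.linalg.inv(d["c2w"])@W.T).T; u=np.c_[c[:,0]/-c[:,2],-c[:,1]/-c[:,2]]; u*=(1+d["k1"]*(u**2).sum(1))[:,None]
        m=d["mtx"]; v=np.float32(np.c_[u[:,0]*m[0,0]+m[0,2],u[:,1]*m[1,1]+m[1,2]])
        s=cv2.remap(d["image"],v[None,:,0],v[None,:,1],cv2.INTER_LINEAR)[0].mean(1).astype(int); print(name,bx,s)
d=grab("scene"); prof(d,"scene",(-.14,-.1,-.06,.15))
d=dict(np.load("w2.npz")); prof(d,"w2",(-.12,-.05,0,.03)) 
im=get_image("scene")["image"]; cv2.imwrite("pics/f.png",cv2.resize(im[225:300,240:340],(800,600),interpolation=cv2.INTER_CUBIC))
E
```

```text
tcp bench [[-0.0014  0.0521]] F [-0.5   2.88  5.03]
brown y range [-0.14144148  0.08691894] n 363
white 32 [-0.00782188  0.00171562  0.076     ] [-0.006048    0.00166832]
pin top plane [0.02516365 0.01554034 0.07623178] 1003
edge corners in scene [[-0.1608 -0.0049  0.06  ]
 [ 0.176  -0.0055  0.06  ]]
clock 15.8 pos [ 0.5768 -0.0885  0.0607] jaw 0.2709 tilt [-9.0e-04  4.3e-03 -1.0e+00] q [-0.27  0.43  1.73  0.    0.99 -0.55] w 0.0507 F [-1.61  2.65  5.78]
dp units [ 0.006 -0.007 -0.002] ang x units -0.001
scene -0.14 [ 68  56  45  39  36  38  42  53  74  97 120 138 148 154 155 156 155 155
 155 155 155]
scene -0.1 [ 41  34  36  36  36  37  41  54  73  99 123 140 153 158 160 160 160 159
 159 159 158]
scene -0.06 [ 42  35  35  36  36  37  41  53  72  97 122 141 155 160 163 163 163 163
 164 164 164]
scene 0.15 [ 39  35  35  36  36  35  39  50  70  99 129 154 168 174 175 175 175 175
 174 172 172]
w2 -0.12 [ 85  87  86  86  85  84  85  86  85  85 107 132 137 138 137 136 136 136
 135 136 137]
w2 -0.05 [ 53  55 110 183 207 207 204 204 194 142 114 138 145 146 146 146 145 145
 144 145 145]
w2 0 [205 208 208 208 207 208 208 208 201 151 118 141 149 150 149 148 149 149
 148 148 148]
w2 0.03 [212 210 211 211 210 212 210 212 206 155 117 141 153 152 152 152 151 152
 151 152 152]
```

View pics/f.png

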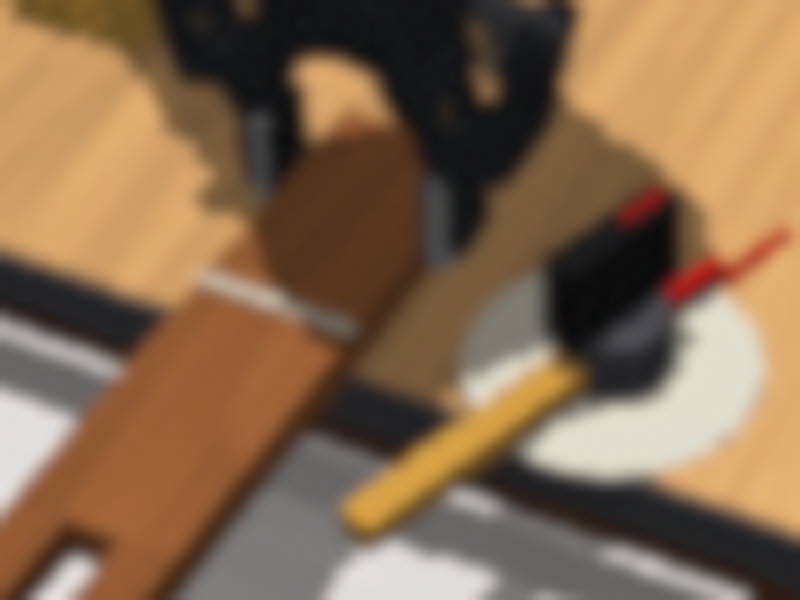

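The zoomed scene view shows the pin flat and held. Its white line, from (200,275) to (357,333), sits almost over the dark edge, about 2–3 mm inward. The pointer and index are still collinear. One small correction follows.

Call:
arm_command --series '[{"dp": [0.002,-0.022,0],"angular": [0,0,-0.003],"gripper": 46},{"dp": [0.002,0,0],"angular": [0,0,0],"gripper": 46},{"dp": [0.002,0,0],"angular": [0,0,0],"gripper": 46},{"dp": [0.002,0,0],"angular": [0,0,0],"gripper": 46},{"dp": [0.002,0,0],"angular": [0,0,0],"gripper": 46},{"dp": [0.002,0,0],"angular": [0,0,0],"gripper": 46},{"dp": [0.002,0,0],"angular": [0,0,0],"gripper": 46},{"dp": [0.002,0,0],"angular": [0,0,0],"gripper": 46}]'

```text
clock: 16.9
position: [0.5775, -0.091, 0.0607]
ee_rot: [0.701, -0.095, 0.701, 0.096]
contact_force: [-0.7, 2.4, 3.7]
width: 0.0512
```

```bash
cat >> fin.py <<'E'
s=(P[:,0]<-.06)&(P[:,0]>-.14)&(P[:,1]<.12)&(P[:,1]>.008)&(P[:,2]>.05)&(P[:,2]<.068)|(P[:,0]>.06)&(P[:,0]<.15)&(P[:,1]>.09)&(P[:,1]<.15)&(P[:,2]>.05)&(P[:,2]<.068)
A=np.c_[P[s][:,:2],np.ones(s.sum())]; print("bench plane",np.linalg.lstsq(A,P[s][:,2],rcond=None)[0],s.sum())
E
python3 line.py; python3 fin.py; python3 go.py 0.5768 -0.0894 0.060 0.2724
```

```text
tcp bench [[-0.0014  0.0496]] F [-0.66  2.43  3.66]
brown y range [-0.14462207  0.08764831] n 360
white 34 [-0.00711765 -0.00110588  0.076     ] [-0.01044668 -0.00118024]
pin top plane [0.02998031 0.01591964 0.07622899] 1001
edge corners in scene [[-0.1608 -0.0049  0.06  ]
 [ 0.176  -0.0055  0.06  ]]
bench plane [-0.00197758  0.00427413  0.05958826] 1267
clock 17.0 pos [ 0.5775 -0.0909  0.0607] jaw 0.271 tilt [-1.0e-04  2.3e-03 -1.0e+00] q [-0.28  0.43  1.73  0.    0.98 -0.55] w 0.0508 F [-1.52  2.37  5.85]
dp units [ 0.006  0.014 -0.002] ang x units -0.0009
```

```bash
cat >> fin.py <<'E'
for lo,hi in((-.085,-.05),(-.05,-.01)):
    print(lo,[round(float(np.median(P[k][:,2])),4) for a in np.arange(-.022,.02,.007) for k in [(P[:,0]>a)&(P[:,0]<a+.007)&(P[:,1]>lo)&(P[:,1]<hi)&(P[:,2]>.066)&(P[:,2]<.09)]])
print([round(float(np.median(P[k][:,2])),4) for a in np.arange(-.14,.01,.02) for k in [(abs(P[:,0])<.022)&(abs(P[:,0])>.01)&(P[:,1]>a)&(P[:,1]<a+.02)&(P[:,2]>.066)&(P[:,2]<.09)]])
E
python3 fin.py | tail -3
```

```text
-0.085 [0.0761, 0.0758, 0.0759, 0.0764, 0.0759, 0.076]
-0.05 [0.0761, 0.0756, 0.076, 0.0756, 0.0754, 0.0758]
[0.0759, 0.0756, 0.0758, 0.0761, 0.0759, 0.0754, 0.0761, 0.0761]
```

```bash
python3 -c "from rig import *; print(sign_off())"
```

```text
the job is handed in; nothing more can be done
None
```

I turned the swing stop to the index mark, then slid the pin out until its white line lay over the bench edge. I handed the job in with the pin still gripped and pressed down; `sign_off` gives no verdict.

- **Swing stop:** it measured 1.246 rad from the wrist camera (target 1.25). Later views still showed the pointer in line with the mark.
- **White line:** the top camera puts it 0.4 mm inward of the edge, the gripper position about 2 mm outward, and the scene camera about 1 mm inward. They disagree by about 3 mm, but all fall within the 6 mm limit.
- **Square and level:** the jaws are within 0.002 rad of the bench's angle, and the tool is tilted about 0.002 rad. Pin-top heights are 75.4 to 76.4 mm everywhere, so the pin lies flat. One plane fit gave a tilt of about 0.03 rad; I put it down to depth noise because the heights did not support it.
- **Hold and press:** the grip command is 40 N at 51 mm opening, with 4 to 6 N measured on the tool from the bench. I did not separately confirm that all of this goes through the pin rather than the fingertips.
- **Bystanders:** the jar and the blanks looked unmoved in the last images. I did not measure them, and I never checked the hammer again, but the arm went near none of them.

The clock read about 17 s of the 51 s allowed.

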